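# Sort returned tableware into its trays

## Task

Sort the five returned pieces of tableware, each into the tray of its own kind: the two wooden pieces into the wooden tray, the two white porcelain pieces into the white tray and the blue shaker into the blue tray, each standing upright on the floor of a bay of its own. Set them down gently, do not drop them, and leave the green glass tumbler and the yellow cup where they stand.

Things in the scene. Friction and masses are not known exactly. Their poses are not given: they have to be found in the camera images.
- wood_pot_mid (a point): Brown turned-wood spice pot with a small knob on top and a thin dark line round it, round, standing on the table; straight body 44 mm across up to 46 mm, 68 mm high in all, about 100 g. Point: its centre, half-way up (34 mm above its underside). z is its upright axis.
- wood_beaker_mid (a point): Pale wooden beaker, open at the top, round, 46 mm across at the rim and 44 mm at its foot, 66 mm high, about 90 g, standing upright. Point: on its axis, half-way up (33 mm above its underside). z is its upright axis.
- white_pot_mid (a point): White porcelain sugar pot with a small knob on top and a thin grey line round it, round; straight body 44 mm across up to 46 mm, 68 mm high in all, about 150 g, standing upright. Point: its centre, half-way up (34 mm above its underside). z is its upright axis.
- white_vase_mid (a point): White porcelain bud vase, round; straight body 46 mm across between 12 and 44 mm of height, then a narrow neck with a dark mouth, 70 mm high in all, about 150 g, standing upright. Point: its centre, half-way up (35 mm above its underside). z is its upright axis.
- blue_shaker_mid (a point): Blue glazed square salt shaker, 44 x 44 mm (sides along its x and y), straight to 60 mm, 66 mm high in all, with four dark holes in its top, about 140 g, standing upright. Point: its centre, half-way up (33 mm above its underside). z is its upright axis.
- tray_wood: Brown wooden open sorting tray fixed to the table, 84 x 186 x 14 mm outside (x, y, z), floor and walls 5 mm thick, so the rim stands only 9 mm above its inner floor. A cross wall (8 mm high over the floor, 5 mm thick, across the middle) parts it into two equal bays, each 74 x 85.5 mm inside, centred 45 mm either way along the tray's own y. Origin: centre of the tray's underside, on the table (z = 0); the inner floor is 5 mm above it. z is up.
- tray_white: White open sorting tray fixed to the table, 84 x 186 x 14 mm outside (x, y, z), floor and walls 5 mm thick, so the rim stands only 9 mm above its inner floor. A cross wall (8 mm high over the floor, 5 mm thick, across the middle) parts it into two equal bays, each 74 x 85.5 mm inside, centred 45 mm either way along the tray's own y. Origin: centre of the tray's underside, on the table (z = 0); the inner floor is 5 mm above it. z is up.
- tray_blue: Blue open sorting tray fixed to the table, 84 x 186 x 14 mm outside (x, y, z), floor and walls 5 mm thick, so the rim stands only 9 mm above its inner floor. A cross wall (8 mm high over the floor, 5 mm thick, across the middle) parts it into two equal bays, each 74 x 85.5 mm inside, centred 45 mm either way along the tray's own y. Origin: centre of the tray's underside, on the table (z = 0); the inner floor is 5 mm above it. z is up.
- green_glass_mid (a point): Green glass tumbler, not to be sorted: leave it where it stands. Open at the top, 50 mm across, 60 mm high. Point: its centre, half-way up (30 mm above its underside).
- yellow_cup_mid (a point): Small plain yellow cup without a handle, not to be sorted: leave it where it stands. Open at the top, 54 mm across, 55 mm high. Point: its centre, half-way up (27.5 mm above its underside).
Things that resemble listed ones, but are neither listed nor needed, are in the scene too. Leave any pink look-alike of the part that bears white_pot_mid alone. There is more than one size of the part that bears blue_shaker_mid; the job needs the smaller.

How it is judged:
By the outcome, as a careful person would: the job done as asked, in the order asked, and still so for the second after the job is handed in, with the robot touching nothing.
It also fails if it takes over 120 s, if anything falls off the work surface, if the arm or the gripper's body presses on something with over 40 N, if the wrist force passes 120 N, or if a joint passes its speed limit or range.

## Robot

A 7-joint arm with a two-finger parallel gripper is mounted at the origin on the work surface. World frame = base frame: x ahead of the robot, y to its left, z up, the work surface at z = 0. Lengths are in m, angles in rad, forces in N, time in s.
With the tool pointing down it reaches from about 0.425 to 0.875 m from the base axis. Payload 4.7 kg.
Tool frame: the origin (TCP) lies on the mounting face of the last link; the fingertips stand 182 mm ahead of it and the grasp point (between the pads) lies 164 mm ahead of it; z points along the fingers, y is the direction in which the jaws open and shut (so a half turn about z gives the same grasp; the last joint's range is limited). The gripper opens to 87 mm and grips with 3 to 60 N. Pads are 19 mm wide; open, the fingers measure 117 mm over their backs; the gripper's body (75 mm by 190 mm) begins 51 mm behind the grasp point.
Start: joints at [-1.241, 0.321, -0.07, 1.45, 0.023, 1.371, -0.057], TCP at [0.202, 0.618, 0.405] pointing down, gripper open.
Joint ranges: [-2.86, 2.86], [-0.3, 2.09], [-1.38, 1.24], [0.06, 2.45], [-1.56, 4.7], [0.09, 2.05], [-2.69, 2.69]. Speed limits (rad/s): [2.57, 2.57, 3.14, 3.14, 3.14, 3.14, 3.14].

## Interface

Orientations are given as a rotation vector (axis times angle).
In Python, from bench import ctrl gives the robot as it stands. The module is installed in compiled form; this text tells all that it offers.
- The arm moves only by the tool play_rows, never from a script. Its argument "targets" is text: rows parted by semicolons, each of 7 numbers parted by spaces: the shift along the tool's x, y, z in cm, then the turn, a rotation vector about the tool's x, y, z in rad, then the opening, from -1 (shut) to 1 (fully open). In form: x y z ax ay az grip; .... A call has 1 to 20 rows; each row shifts and turns the pose as measured when the row begins, along the tool's axes as they then stand; what a row does not reach is not made up. A row lasts 1/8 s, in which the tool goes at most 62.5 mm and 10.7 degrees, less where a joint would pass 70% of its speed; a pose out of reach is approached as far as the arm can. A call is refused whole if a number of a shift passes 6.25 or a number of a turn 0.188, either way. A call with a gripper value outside its range is refused whole. The fingers move at their own pace and stop on an object; "newtons" is the grip in N (left out, the last holds). Time passes only in rows, so rows that do not move let the fingers close. It gives the time, the measured TCP pose, the force and the opening at its end, in the units of the state.
- ctrl.get_state(): the state, without advancing time (a new reading comes with each control period).
- ctrl.get_image(name): name is "side" or "top" or "wrist"; returns a dict with "pixels" (420x560x3 uint8, blue, green, red), "depth" (420x560 float32, m along the optical axis (not along the pixel's ray), 0 where there is no reading), "intrinsics" (3x3 intrinsics, pixels), "R" (3x3) and "t" (3): a world point X has camera coordinates R X + t. Camera axes: x right, y down, z forward; pixel columns grow to the right and rows downward; lengths in m; the calibration is good to about 2 mm. A picture is of the moment at which its call begins.
- ctrl.close_job(): hands the job in, once; it reports no verdict.
The state is a dict: "time": time; "joint_positions": joint angles; "qd": joint speeds; "joint_torque": joint torques, N m; "position": TCP position; "tool_rot": TCP orientation; "ft_force": force on the tool from outside, world axes, zero at the start; "torque": the same for the moment, N m; "grip_width": opening from 0.0 (shut) to 1.0 (fully open).
Only numpy, scipy, OpenCV 4.12 (cv2) and the standard library are available. Lean on these libraries where they do the work, as an engineer would, in place of code of your own. Each camera call takes 0.05 s, during which the arm holds its last target.

## Working session

There is one attempt and no reset: what is moved stays moved. The work goes in short steps, Python scripts to look and compute and a tool call to move; the robot and the scene stay as the last step left them, time stands still between calls to the robot, and variables do not carry over. Pictures are saved under pics/ and viewed, and the job is handed in when it is done.

Besides the shell and the picture viewer there is one more tool, called after "Emit:" as a command line: name --argument value ..., lists and objects as JSON in quotes. play_rows: Moves the arm, as the interface text tells. Its arguments: {"type":"object","properties":{"targets":{"type":"string"},"newtons":{"type":"number"}},"required":["targets"]}

```bash
mkdir -p pics; ls
python3 - <<'E'
from bench import ctrl
import cv2
print(ctrl.get_state())
for n in ("top","side","wrist"):
    i=ctrl.get_image(n); cv2.imwrite(f"pics/{n}0.png",i["pixels"]); print(n,i["intrinsics"],i["R"],i["t"])
E
```

```text
pics
{'time': 0.0, 'joint_positions': array([-1.24090131,  0.32181953, -0.07009347,  1.45165529,  0.022586  ,
        1.37079132, -0.05688812]), 'qd': array([-1.89907315e-03,  1.70197300e-03,  3.20546265e-05,  3.31199334e-04,
        2.50660750e-03, -9.01941968e-04,  1.11062588e-04]), 'joint_torque': array([-9.82104416e-05, -4.91298366e+01, -4.04041009e-01, -3.12539577e+01,
       -6.39905711e-02,  4.34994511e-02,  1.93720762e-04]), 'position': array([0.20183305, 0.61765924, 0.4036734 ]), 'tool_rot': array([-4.93883032e-01, -3.10230792e+00,  2.94343972e-03]), 'ft_force': array([ 0.00267854, -0.34521332, -0.20433147]), 'torque': array([-0.08676517,  0.04427478, -0.03323044]), 'grip_width': 0.9966632450155886}
top [[460.38260814   0.         281.32603344]
 [  0.         460.38260814 218.11653776]
 [  0.           0.           1.        ]] [[ 0.01009985 -0.99968631 -0.02291882]
 [-0.98748514 -0.00636382 -0.15758361]
 [ 0.15738832  0.02422356 -0.98723965]] [0.04865462 0.47255938 1.1118398 ]
side [[488.45294365   0.         277.95757615]
 [  0.         488.45294365 206.05771694]
 [  0.           0.           1.        ]] [[ 0.97505217 -0.22195287 -0.00319106]
 [-0.13168012 -0.56678601 -0.81327361]
 [ 0.17869977  0.7934044  -0.58187272]] [-0.46491419  0.13410331  1.06914277]
wrist [[333.8006161    0.         274.81210774]
 [  0.         333.8006161  211.7964109 ]
 [  0.           0.           1.        ]] [[ 0.31067081  0.95051441 -0.00244853]
 [ 0.91327215 -0.29778235  0.2779562 ]
 [ 0.26347224 -0.08858905 -0.96059063]] [-0.64794838 -0.03438098  0.39156457]
```

View pics/top0.png

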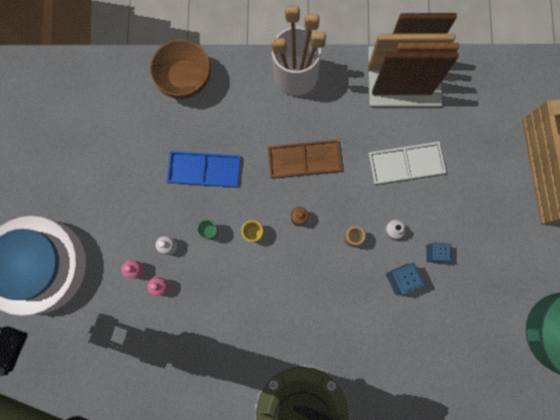

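View pics/side0.png

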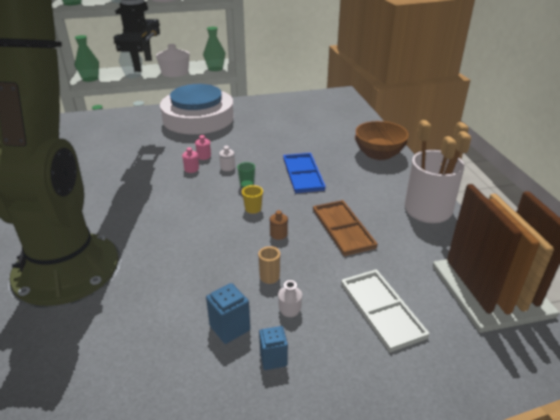

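View pics/wrist0.png

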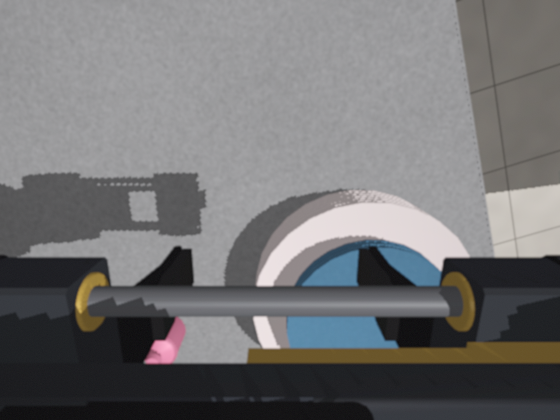

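The top view (rows and columns as column,row) shows these pieces:
- wood pot (299,215), beaker (355,236), vase (396,229) and white pot (165,244)
- small blue shaker (440,252) and large blue shaker (406,278)
- pink look-alikes (131,269) and (157,287)
- green tumbler (207,230) and yellow cup (252,231)
- trays: blue (204,169), wood (305,159), white (407,163)

I need the smaller shaker, (440,252), and the white pot with the grey line, (165,244). I'll check both in a crop while measuring.

```bash
cat > h.py <<'E'
import numpy as np, cv2
from bench import ctrl
def world(i):
    K,R,t,d=i["intrinsics"],i["R"],i["t"],i["depth"]
    v,u=np.mgrid[:d.shape[0],:d.shape[1]]
    c=np.stack([(u-K[0,2])/K[0,0]*d,(v-K[1,2])/K[1,1]*d,d],-1)
    return (c-t)@R
def proj(i,X):
    c=i["R"]@np.array(X)+i["t"]; p=i["intrinsics"]@c; return p[:2]/p[2]
def ray(i,u,v,z):
    K,R,t=i["intrinsics"],i["R"],i["t"]
    o=-R.T@t; d=R.T@np.array([(u-K[0,2])/K[0,0],(v-K[1,2])/K[1,1],1]); return o+d*(z-o[2])/d[2]
E
cat > m.py <<'E'
from h import *
i=ctrl.get_image("top"); s=ctrl.get_image("side"); 
W=world(i); Ws=world(s)
seeds=dict(wpot=(299,215),beaker=(355,236),vase=(396,229),spot=(165,244),shak=(440,252),big=(406,278),pinkA=(131,269),pinkB=(157,287),green=(207,230),yellow=(252,231))
print("table z",np.median(W[190:200,330:360,2]), np.median(Ws[250:260,150:170,2]))
for n,(u,v) in seeds.items():
    p0=ray(i,u,v,.05)[:2]
    for nm,P in (("top",W),("side",Ws)):
        m=(P[...,2]>.015)&(P[...,2]<.12)&(np.hypot(P[...,0]-p0[0],P[...,1]-p0[1])<.036)
        q=P[m]
        if len(q)<10: print(n,nm,len(q)); continue
        zt=np.percentile(q[:,2],98)
        b=q[(q[:,2]>.02)&(q[:,2]<.07)]
        (c,sz,a)=cv2.minAreaRect((q[:,:2]*1000).astype(np.float32))
        cc,r=cv2.minEnclosingCircle((q[:,:2]*1000).astype(np.float32))
        print(n,nm,len(q),"ztop %.3f"%zt,"rect",np.round(c),np.round(sz),round(a,1),"circ",np.round(cc),round(r,1))
hsv=cv2.cvtColor(i["pixels"],cv2.COLOR_BGR2HSV)
for n,(u,v) in dict(tblue=(204,169),twood=(305,159),twhite=(407,163)).items():
    p0=ray(i,u,v,.01)[:2]
    bg=np.median(i["pixels"][190:200,330:360].reshape(-1,3),0)
    m=(np.abs(i["pixels"].astype(float)-bg).max(-1)>35).astype(np.uint8)
    k,l,st,_=cv2.connectedComponentsWithStats(m)
    L=l[v-8:v+8,u-15:u+15]; L=np.bincount(L[L>0]).argmax()
    cs,_=cv2.findContours((l==L).astype(np.uint8),cv2.RETR_EXTERNAL,cv2.CHAIN_APPROX_NONE)
    cn=max(cs,key=cv2.contourArea)[:,0]
    X=np.array([ray(i,*p,.014)[:2]*1000 for p in cn],np.float32)
    print(n,cv2.minAreaRect(X))
E
python3 m.py
python3 - <<'E'
import cv2,numpy as np
a=cv2.imread("pics/top0.png");b=cv2.imread("pics/side0.png")
f=lambda x:cv2.resize(x,(390,290),interpolation=cv2.INTER_CUBIC)
cv2.imwrite("pics/crop0.png",np.vstack([np.hstack([f(a[190:310,110:270]),f(a[190:310,330:490])]),np.hstack([f(b[120:220,170:305]),f(b[240:375,180:340])])]))
E
```

```text
table z -0.0005466926343859337 -0.0015002209593732183
wpot top 273 ztop 0.068 rect [478.   7.] [44. 42.] 0.2 circ [478.   8.] 22.4
wpot side 380 ztop 0.066 rect [477.   2.] [41. 42.] 78.5 circ [476.   3.] 23.9
beaker top 213 ztop 0.069 rect [ 426. -127.] [44. 44.] 90.0 circ [ 427. -128.] 22.9
beaker side 622 ztop 0.067 rect [ 427. -129.] [47. 44.] 77.1 circ [ 427. -129.] 24.4
vase top 314 ztop 0.072 rect [ 446. -229.] [44. 46.] 43.5 circ [ 446. -229.] 23.1
vase side 614 ztop 0.070 rect [ 446. -235.] [39. 44.] 73.3 circ [ 447. -232.] 23.8
spot top 306 ztop 0.068 rect [402. 342.] [44. 43.] 64.2 circ [403. 342.] 22.8
spot side 255 ztop 0.065 rect [402. 334.] [39. 44.] 85.0 circ [403. 338.] 24.1
shak top 431 ztop 0.069 rect [ 390. -334.] [44. 44.] 87.6 circ [ 389. -334.] 29.8
shak side 969 ztop 0.067 rect [ 391. -337.] [45. 44.] 88.4 circ [ 390. -337.] 30.3
big top 704 ztop 0.092 rect [ 324. -247.] [60. 61.] 23.2 circ [ 326. -249.] 35.7
big side 1505 ztop 0.091 rect [ 326. -251.] [60. 59.] 23.6 circ [ 326. -250.] 35.9
pinkA top 322 ztop 0.068 rect [342. 422.] [44. 44.] 83.3 circ [341. 42
[... 179 characters left out ...]
57 ztop 0.067 rect [300. 352.] [41. 43.] 61.8 circ [300. 351.] 23.0
green top 220 ztop 0.062 rect [442. 235.] [48. 47.] 4.1 circ [441. 236.] 24.7
green side 354 ztop 0.060 rect [442. 235.] [52. 46.] 77.8 circ [442. 235.] 27.1
yellow top 218 ztop 0.058 rect [437. 125.] [50. 52.] 0.6 circ [437. 125.] 26.5
yellow side 421 ztop 0.055 rect [438. 123.] [51. 56.] 6.8 circ [438. 123.] 28.5
tblue ((604.0535278320312, 254.8775634765625), (194.8885498046875, 87.25867462158203), 86.37432098388672)
twood ((632.73095703125, -7.027008056640625), (88.5344467163086, 190.11598205566406), 6.0839619636535645)
twhite ((624.9012451171875, -268.91064453125), (84.66064453125, 186.64759826660156), 9.312796592712402)
```

View pics/crop0.png

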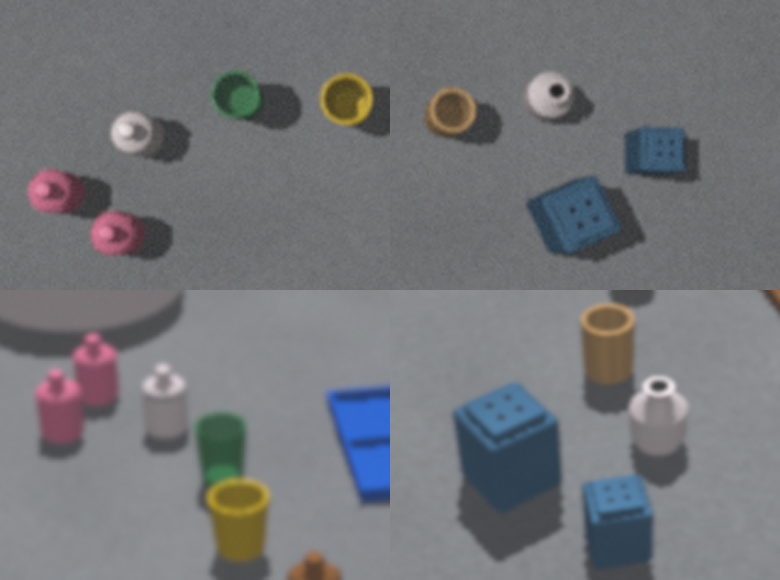

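Emit:
play_rows --targets "0 0 0 0 0 0.18 1;0 0 0 0 0 0.18 1;0 0 0 0 0 0.18 1;0 0 0 0 0 0.18 1;0 0 0 0 0 0.18 1;0 0 0 0 0 0.18 1;0 0 0 0 0 0.18 1;0 0 0 0 0 0 1" --newtons 25

```text
time: 1.25
position: [0.2017, 0.6174, 0.4025]
tool_rot: [2.269, 2.17, -0.006]
ft_force: [0.2, -0.7, -0.0]
grip_width: 1.0
```

```bash
cat > go.py <<'E'
# go.py X Y Zgrasp jawdeg : remaining shift in tool axes (cm) and turn (rad), mm in
import sys
from h import *
from scipy.spatial.transform import Rotation as Ro
x,y,z,j=map(float,sys.argv[1:5])
s=ctrl.get_state(); R=Ro.from_rotvec(s["tool_rot"])
c=[]
for jj in (j,j+180):
    a=np.deg2rad(jj); Y=np.array([np.cos(a),np.sin(a),0]);Z=np.array([0,0,-1.]);X=np.cross(Y,Z)
    c.append((R.inv()*Ro.from_matrix(np.c_[X,Y,Z])).as_rotvec())
c=min(c,key=np.linalg.norm)
d=R.inv().apply(np.array([x,y,z+164])/1000-s["position"])*100
print("shift cm",d.round(2),"turn",c.round(3),"grasp pt mm",((s["position"]+R.apply([0,0,.164]))*1000).round(1),"w",round(s["grip_width"]*87,1),"F",s["ft_force"].round(1),"t",round(s["time"],2))
E
python3 go.py 478 7 120 0
```

```text
shift cm [-59.71  30.33  12.05] turn [-0.001  0.004 -0.044] grasp pt mm [201.5 616.8 238.5] w 87.0 F [ 0.2 -0.7 -0. ] t 1.25
```

Emit:
play_rows --targets "-5.2 2.7 0 0 0 -0.044 1;-5.2 2.7 0 0 0 0 1;-5.2 2.7 0 0 0 0 1;-5.2 2.7 0 0 0 0 1;-5.2 2.7 0 0 0 0 1;-5.2 2.7 1 0 0 0 1;-5.2 2.7 1 0 0 0 1;-5.2 2.7 2 0 0 0 1;-5.2 2.7 2 0 0 0 1;-5.2 2.5 2 0 0 0 1;-4 2 2 0 0 0 1;0 0 0 0 0 0 1"

```text
time: 2.75
position: [0.5063, 0.0482, 0.303]
tool_rot: [2.161, 2.275, 0.009]
ft_force: [0.4, 0.8, 0.7]
grip_width: 1.002
```

```bash
python3 go.py 478 7 120 0
python3 - <<'E'
from h import *
i=ctrl.get_image("wrist"); cv2.imwrite("pics/w1.png",i["pixels"])
E
```

```text
shift cm [-3.97 -3.06  1.87] turn [ 0.006 -0.002  0.052] grasp pt mm [507.4  48.5 139. ] w 87.2 F [0.4 0.8 0.7] t 2.75
```

View pics/w1.png

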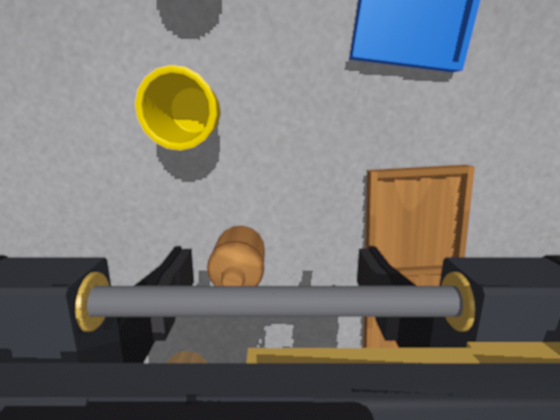

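The view shows the yellow cup (177,108), the wood pot (237,255) offset toward the left finger, and the wood tray at right. Aligning next.

Emit:
play_rows --targets "-3.9 -3 0 0 0 0.05 1;0 0 0 0 0 0 1"

```text
time: 3.05
position: [0.4777, 0.0113, 0.304]
tool_rot: [2.207, 2.232, 0.013]
ft_force: [0.8, 0.9, -0.2]
grip_width: 1.0
```

```bash
python3 go.py 478 7 30 0
```

```text
shift cm [-0.48 -0.06 11.  ] turn [ 0.008 -0.004  0.011] grasp pt mm [478.9  12.  140. ] w 87.0 F [ 0.8  0.9 -0.2] t 3.05
```

Emit:
play_rows --targets "-0.48 0 3 0 0 0.01 1;0 0 3.5 0 0 0 1;0 0 3 0 0 0 1;0 0 1 0 0 0 1;0 0 0 0 0 0 1"

```text
time: 3.68
position: [0.4807, 0.0167, 0.2004]
tool_rot: [2.195, 2.244, 0.032]
ft_force: [0.7, 0.3, 0.8]
grip_width: 0.997
```

```bash
python3 go.py 478 7 30 0
```

```text
shift cm [-0.97 -0.31  0.63] turn [ 0.016 -0.013  0.022] grasp pt mm [483.3  18.7  36.5] w 86.7 F [0.7 0.3 0.8] t 3.67
```

Emit:
play_rows --targets "-0.97 -0.3 0 0.016 -0.013 0.022 1;0 0 0 0 0 0 1;0 0 0 0 0 0 1"

```text
time: 4.05
position: [0.4792, 0.0068, 0.203]
tool_rot: [2.22, 2.22, 0.005]
ft_force: [0.7, -0.1, -0.2]
grip_width: 1.005
```

```bash
python3 go.py 478 7 30 0
```

```text
shift cm [ 0.02 -0.13  0.9 ] turn [ 0.004 -0.001  0.   ] grasp pt mm [479.8   6.9  39. ] w 87.4 F [ 0.7 -0.1 -0.2] t 4.05
```

Emit:
play_rows --targets "0 -0.1 0.9 0.004 0 0 1;0 0 0 0 0 0 1;0 0 0 0 0 0 -1;0 0 0 0 0 0 -1;0 0 0 0 0 0 -1;0 0 0 0 0 0 -1;0 0 0 0 0 0 -1;0 0 0 0 0 0 -1"

```text
time: 5.05
position: [0.4784, 0.0069, 0.1938]
tool_rot: [-2.221, -2.221, -0.002]
ft_force: [0.1, -0.1, 0.1]
grip_width: 0.498
```

```bash
python3 go.py 478 7 30 0
```

```text
shift cm [ 0.01 -0.04 -0.02] turn [ 0.    -0.001  0.   ] grasp pt mm [478.4   7.1  29.8] w 43.3 F [ 0.1 -0.1  0.1] t 5.05
```

Emit:
play_rows --targets "0 0 -2 0 0 0 -1;0 0 -2 0 0 0 -1;0 0 -2 0 0 0 -1;1 5 0 0 0 0 -1;1 5 0 0 0 0 -1;1 4 0 0 0 0 -1;0 0 0 0 0 0 -1;0 0 0 0 0 0 -1"

```text
time: 6.05
position: [0.6202, 0.0378, 0.2544]
tool_rot: [-2.217, -2.219, -0.001]
ft_force: [-0.1, -0.5, -1.1]
grip_width: 0.498
```

```bash
python3 go.py 628 38 35 0
```

```text
shift cm [-0.    0.79  5.54] turn [-0.003 -0.004  0.001] grasp pt mm [619.8  38.4  90.4] w 43.3 F [-0.1 -0.5 -1.1] t 6.05
```

Emit:
play_rows --targets "0 0.8 1.2 0 0 0 -1;0 0 1.5 0 0 0 -1;0 0 1.3 0 0 0 -1;0 0 0.7 0 0 0 -1;0 0 0 0 0 0 -1;0 0 0 0 0 0 -1"

```text
time: 6.8
position: [0.6257, 0.0371, 0.2034]
tool_rot: [-2.216, -2.216, 0.001]
ft_force: [-0.7, -0.3, -0.6]
grip_width: 0.499
```

```bash
python3 go.py 628 38 35 0
```

```text
shift cm [0.08 0.23 0.44] turn [-0.006 -0.005 -0.   ] grasp pt mm [624.8  38.   39.4] w 43.4 F [-0.7 -0.3 -0.6] t 6.8
```

Emit:
play_rows --targets "0 0.2 0.2 -0.006 -0.005 0 -1;0 0 0.1 0 0 0 -1;0 0 0.1 0 0 0 -1;0 0 0 0 0 0 -1"

```text
time: 7.3
position: [0.6284, 0.0373, 0.2004]
tool_rot: [2.22, 2.22, 0.003]
ft_force: [0.5, 0.3, -0.9]
grip_width: 0.499
```

```bash
python3 go.py 628 38 35 0
```

```text
shift cm [ 0.07 -0.04  0.14] turn [ 0.003 -0.    -0.   ] grasp pt mm [628.9  37.3  36.4] w 43.4 F [ 0.5  0.3 -0.9] t 7.3
```

Emit:
play_rows --targets "0 0 0.1 0 0 0 -1;0 0 0.05 0 0 0 -1;0 0 0.05 0 0 0 -1;0 0 0 0 0 0 -1"

```text
time: 7.8
position: [0.6285, 0.0373, 0.1989]
tool_rot: [2.22, 2.22, 0.004]
ft_force: [-1.1, 0.3, -0.2]
grip_width: 0.497
```

```bash
python3 go.py 628 38 35 0
```

```text
shift cm [ 0.07 -0.05 -0.01] turn [ 0.003 -0.001 -0.   ] grasp pt mm [629.   37.4  34.9] w 43.3 F [-1.1  0.3 -0.2] t 7.8
```

Emit:
play_rows --targets "0 0 0.06 0 0 0 -1;0 0 0 0 0 0 -1;0 0 0 0 0 0 0.4;0 0 0 0 0 0 0.4;0 0 0 0 0 0 0.4;0 0 0 0 0 0 0.4"

```text
time: 8.55
position: [0.6287, 0.0372, 0.1983]
tool_rot: [2.22, 2.22, 0.005]
ft_force: [0.3, -0.0, 0.3]
grip_width: 0.691
```

```bash
python3 go.py 628 38 35 0
```

```text
shift cm [ 0.08 -0.07 -0.07] turn [ 0.004 -0.001 -0.   ] grasp pt mm [629.3  37.3  34.3] w 60.2 F [ 0.3 -0.   0.3] t 8.55
```

Emit:
play_rows --targets "0 0 -1.5 0 0 0 0.4;0 0 -2 0 0 0 0.4;0 0 -3 0 0 0 0.6;0 0 -2 0 0 0 1;-3.5 -4.5 0 0 0 0 1;-3.5 -4.5 0 0 0 0 1;-3.5 -4.5 0 0 0 0 1;-3.5 -4.5 0 0 0 0 1;-2 -2 0 0 0 0 1;0 0 0 0 0 0 1;0 0 0 0 0 0 1"

```text
time: 9.93
position: [0.4255, -0.1282, 0.294]
tool_rot: [2.216, 2.215, 0.028]
ft_force: [-0.1, 0.2, 0.6]
grip_width: 0.996
```

```bash
python3 go.py 426.5 -128 33 0;python3 - <<'E'
from h import *
i=ctrl.get_image("top"); cv2.imwrite("pics/t2.png",i["pixels"])
E
```

```text
shift cm [-0.04 -0.07  9.7 ] turn [ 0.018 -0.007 -0.   ] grasp pt mm [ 428.5 -127.1  130. ] w 86.6 F [-0.1  0.2  0.6] t 9.93
```

View pics/t2.png

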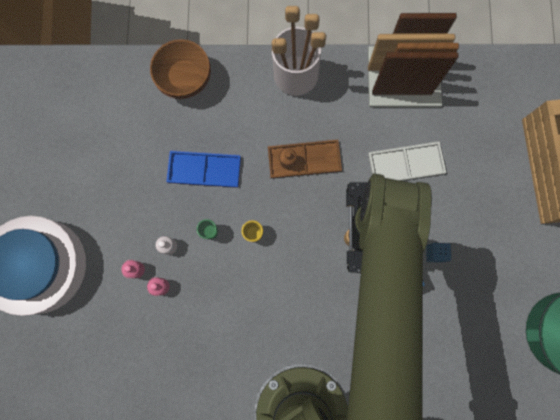

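The pot stands upright in the left wood bay (290,157), and the gripper is over the beaker (348,238). Descending.

Emit:
play_rows --targets "0 0 2 0.018 -0.007 0 1;0 0 2.5 0 0 0 1;0 0 2.5 0 0 0 1;0 0 1 0 0 0 1;0 0 0 0 0 0 1;0 0 0 0 0 0 1"

```text
time: 10.72
position: [0.4318, -0.1242, 0.2136]
tool_rot: [2.207, 2.227, -0.004]
ft_force: [-0.6, 1.0, 0.5]
grip_width: 1.001
```

```bash
python3 go.py 426.5 -128 33 0
```

```text
shift cm [-0.36 -0.53  1.66] turn [0.002 0.006 0.009] grasp pt mm [ 432.2 -125.2   49.6] w 87.1 F [-0.6  1.   0.5] t 10.72
```

Emit:
play_rows --targets "-0.36 -0.53 0.7 0.002 0.006 0.009 1;0 0 0.9 0 0 0 1;0 0 0 0 0 0 1;0 0 0 0 0 0 1"

```text
time: 11.22
position: [0.4268, -0.1283, 0.1978]
tool_rot: [2.222, 2.22, 0.005]
ft_force: [-0.5, 0.1, -0.2]
grip_width: 1.001
```

```bash
python3 go.py 426.5 -128 33 0
```

```text
shift cm [ 0.03 -0.03  0.08] turn [ 0.003 -0.002 -0.001] grasp pt mm [ 427.3 -128.1   33.8] w 87.1 F [-0.5  0.1 -0.2] t 11.22
```

Emit:
play_rows --targets "0 0 0.08 0 0 0 -1;0 0 0 0 0 0 -1;0 0 0 0 0 0 -1;0 0 0 0 0 0 -1;0 0 0 0 0 0 -1;0 0 0 0 0 0 -1;0 0 -2 0 0 0 -1;0 0 -2 0 0 0 -1;0 0 -2 0 0 0 -1;1.6 5 0 0 0 0 -1;1.9 5 0 0 0 0 -1;1.9 5 0 0 0 0 -1;1.9 5 0 0 0 0 -1;0 0 0 0 0 0 -1;0 0 0 0 0 0 -1"

```text
time: 13.1
position: [0.6315, -0.0529, 0.2596]
tool_rot: [-2.22, -2.22, -0.014]
ft_force: [-0.6, -0.4, -0.0]
grip_width: 0.519
```

```bash
python3 go.py 637.5 -52 38 0
```

```text
shift cm [0.04 0.58 5.76] turn [ 0.005 -0.008  0.   ] grasp pt mm [632.2 -51.6  95.6] w 45.2 F [-0.6 -0.4 -0. ] t 13.1
```

Emit:
play_rows --targets "0 0.55 1.2 0.005 -0.008 0 -1;0 0 1.5 0 0 0 -1;0 0 1.3 0 0 0 -1;0 0 0.8 0 0 0 -1;0 0 0 0 0 0 -1;0 0 0 0 0 0 -1"

```text
time: 13.85
position: [0.6345, -0.0545, 0.208]
tool_rot: [-2.223, -2.216, 0.002]
ft_force: [0.1, -0.2, -1.0]
grip_width: 0.522
```

```bash
python3 go.py 637.5 -52 38 0
```

```text
shift cm [0.25 0.3  0.59] turn [-0.003 -0.001 -0.003] grasp pt mm [634.  -54.4  44. ] w 45.4 F [ 0.1 -0.2 -1. ] t 13.85
```

Emit:
play_rows --targets "0.25 0.3 0.3 0 0 0 -1;0 0 0.1 0 0 0 -1;0 0 0.1 0 0 0 -1;0 0 0.05 0 0 0 -1;0 0 0 0 0 0 -1;0 0 0 0 0 0 -1"

```text
time: 14.6
position: [0.6383, -0.0517, 0.2033]
tool_rot: [-2.224, -2.217, -0.001]
ft_force: [-0.5, -1.3, -1.4]
grip_width: 0.523
```

```bash
python3 go.py 637.5 -52 38 0
```

```text
shift cm [-0.03 -0.08  0.13] turn [-0.    -0.001 -0.003] grasp pt mm [638.2 -51.6  39.3] w 45.5 F [-0.5 -1.3 -1.4] t 14.6
```

Emit:
play_rows --targets "0 0 0.06 0 0 0 -1;0 0 0.06 0 0 0 -1;0 0 0.06 0 0 0 -1;0 0 0 0 0 0 -1"

```text
time: 15.1
position: [0.6384, -0.0519, 0.2024]
tool_rot: [-2.224, -2.217, -0.001]
ft_force: [-0.5, -0.4, -0.5]
grip_width: 0.522
```

```bash
python3 go.py 637.5 -52 38 0
```

```text
shift cm [-0.01 -0.09  0.04] turn [-0.    -0.002 -0.003] grasp pt mm [638.3 -51.6  38.4] w 45.4 F [-0.5 -0.4 -0.5] t 15.1
```

Emit:
play_rows --targets "0 0 0.06 0 0 0 -1;0 0 0.06 0 0 0 -1;0 0 0 0 0 0 -1;0 0 0 0 0 0 -1"

```text
time: 15.6
position: [0.6384, -0.052, 0.2023]
tool_rot: [-2.223, -2.217, -0.002]
ft_force: [-1.1, -0.5, 2.3]
grip_width: 0.521
```

```bash
python3 go.py 637.5 -52 38 0
```

```text
shift cm [ 0.   -0.09  0.03] turn [-0.    -0.002 -0.003] grasp pt mm [638.4 -51.6  38.3] w 45.3 F [-1.1 -0.5  2.3] t 15.6
```

Emit:
play_rows --targets "0 0 0 0 0 0 0.4;0 0 0 0 0 0 0.4;0 0 0 0 0 0 0.4;0 0 0 0 0 0 0.4;0 0 -1.5 0 0 0 0.4;0 0 -2 0 0 0 0.4;0 0 -3 0 0 0 0.6;0 0 -3 0 0 0 1;0 0 0 0 0 0.18 1;0 0 0 0 0 0.18 1;0 0 0 0 0 0.18 1;0 0 0 0 0 0.18 1;0 0 0 0 0 0.18 1;0 0 0 0 0 0.18 1;0 0 0 0 0 0.18 1;0 0 0 0 0 0.18 1;0 0 0 0 0 0.13 1;0 0 0 0 0 0 1"

```text
time: 17.85
position: [0.6407, -0.0539, 0.3236]
tool_rot: [-3.132, 0.083, -0.037]
ft_force: [0.4, -0.6, 0.7]
grip_width: 1.005
```

```bash
python3 go.py 446 -230 28 -90;python3 - <<'E'
from h import *
i=ctrl.get_image("side"); cv2.imwrite("pics/s3.png",i["pixels"])
E
```

```text
shift cm [-18.81  18.73  12.57] turn [-0.008 -0.023 -0.053] grasp pt mm [644.6 -52.7 159.6] w 87.4 F [ 0.4 -0.6  0.7] t 17.85
```

View pics/s3.png

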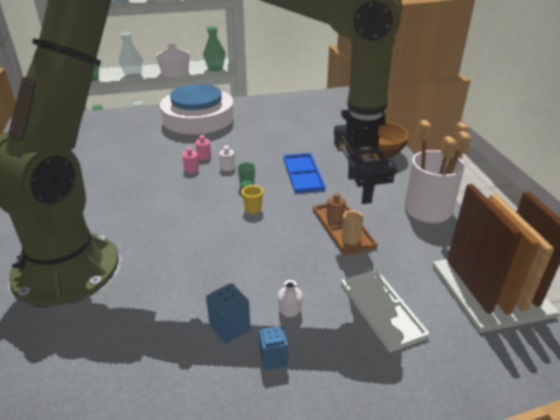

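Side view: the pot (337,210) and the beaker (352,228) both stand in the wood tray. The vase at (290,298) is next.

Emit:
play_rows --targets "-4 4 0 -0.008 -0.023 -0.053 1;-4 4 0 0 0 0 1;-4 4 0 0 0 0 1;-3.5 3.5 1 0 0 0 1;-2.8 2.8 1.5 0 0 0 1;0 0 0 0 0 0 1;0 0 0 0 0 0 1"

```text
time: 18.77
position: [0.4534, -0.2421, 0.3008]
tool_rot: [-3.139, -0.034, -0.016]
ft_force: [-0.0, -0.1, -0.3]
grip_width: 1.004
```

```bash
python3 go.py 446 -230 28 -90
```

```text
shift cm [-0.82 -1.2  10.87] turn [-0.002 -0.01   0.022] grasp pt mm [ 455.1 -241.7  136.8] w 87.3 F [-0.  -0.1 -0.3] t 18.77
```

Emit:
play_rows --targets "-0.8 -1.2 1.5 -0.002 -0.01 0.022 1;0 0 2.5 0 0 0 1;0 0 0 0 0 0 1;0 0 0 0 0 0 1"

```text
time: 19.27
position: [0.4496, -0.2274, 0.2627]
tool_rot: [3.14, 0.014, 0.007]
ft_force: [-0.5, 0.2, -1.1]
grip_width: 0.999
```

```bash
python3 go.py 446 -230 28 -90
```

```text
shift cm [-0.39  0.24  7.07] turn [ 0.001 -0.004  0.009] grasp pt mm [ 450.3 -227.7   98.7] w 86.9 F [-0.5  0.2 -1.1] t 19.27
```

Emit:
play_rows --targets "-0.4 -0.2 1.5 0 -0.004 0.009 1;0 0 2 0 0 0 1;0 0 1.5 0 0 0 1;0 0 1 0 0 0 1;0 0 0 0 0 0 1;0 0 0 0 0 0 1"

```text
time: 20.02
position: [0.4467, -0.2254, 0.2012]
tool_rot: [3.14, 0.001, 0.004]
ft_force: [0.3, -0.3, 0.3]
grip_width: 0.997
```

```bash
python3 go.py 446 -230 28 -90
```

```text
shift cm [-0.07  0.46  0.92] turn [ 0.002 -0.003  0.   ] grasp pt mm [ 447.1 -225.8   37.2] w 86.7 F [ 0.3 -0.3  0.3] t 20.02
```

Emit:
play_rows --targets "-0.08 0.45 0.4 0.002 -0.003 0 1;0 0 0.5 0 0 0 1;0 0 0 0 0 0 1;0 0 0 0 0 0 1"

```text
time: 20.52
position: [0.4463, -0.2306, 0.1925]
tool_rot: [3.141, 0.0, 0.002]
ft_force: [-0.4, 0.6, -0.8]
grip_width: 1.002
```

```bash
python3 go.py 446 -230 28 -90
```

```text
shift cm [-0.03 -0.06  0.05] turn [ 0.    -0.002  0.   ] grasp pt mm [ 446.5 -230.6   28.5] w 87.2 F [-0.4  0.6 -0.8] t 20.52
```

Emit:
play_rows --targets "0 0 -0.25 0 0 0 1;0 0 0 0 0 0 -1;0 0 0 0 0 0 -1;0 0 0 0 0 0 -1;0 0 0 0 0 0 -1;0 0 0 0 0 0 -1;0 0 0 0 0 0 -1"

```text
time: 21.4
position: [0.4465, -0.2302, 0.1955]
tool_rot: [-3.141, -0.001, -0.003]
ft_force: [-0.6, -0.6, -0.1]
grip_width: 0.523
```

```bash
python3 go.py 446 -230 31 -90
```

```text
shift cm [-0.05 -0.02  0.05] turn [-0.001 -0.002  0.001] grasp pt mm [ 446.8 -230.2   31.5] w 45.5 F [-0.6 -0.6 -0.1] t 21.4
```

Emit:
play_rows --targets "0 0 -2 0 0 0 -1;0 0 -2 0 0 0 -1;0 0 -2 0 0 0 -1;4.5 0 0 0 0 0 -1;5 -0.2 0 0 0 0 -1;5 -0.2 0 0 0 0 -1;2.6 0 0 0 0 0 -1;0 0 0 0 0 0 -1;0 0 0 0 0 0 -1"

```text
time: 22.52
position: [0.6203, -0.2251, 0.254]
tool_rot: [-3.137, -0.002, 0.003]
ft_force: [-0.2, -0.3, -1.8]
grip_width: 0.518
```

```bash
python3 go.py 617.6 -224.5 36.5 -90
```

```text
shift cm [-0.26 -0.03  5.35] turn [-0.005  0.002  0.001] grasp pt mm [ 620.  -224.3   90. ] w 45.1 F [-0.2 -0.3 -1.8] t 22.52
```

Emit:
play_rows --targets "-0.26 0 1.2 -0.005 0.002 0 -1;0 0 1.5 0 0 0 -1;0 0 1.2 0 0 0 -1;0 0 0.6 0 0 0 -1;0 0 0 0 0 0 -1;0 0 0 0 0 0 -1"

```text
time: 23.28
position: [0.6144, -0.2253, 0.2052]
tool_rot: [-3.14, 0.002, 0.003]
ft_force: [-0.9, 0.1, -0.9]
grip_width: 0.517
```

```bash
python3 go.py 617.6 -224.5 36.5 -90
```

```text
shift cm [ 0.32 -0.08  0.47] turn [-0.002  0.002 -0.001] grasp pt mm [ 614.1 -225.1   41.2] w 45.0 F [-0.9  0.1 -0.9] t 23.27
```

Emit:
play_rows --targets "0.3 0 0.2 0 0 0 -1;0 0 0.1 0 0 0 -1;0 0 0.06 0 0 0 -1;0 0 0.06 0 0 0 -1;0 0 0 0 0 0 -1;0 0 0 0 0 0 -1"

```text
time: 24.02
position: [0.6183, -0.2255, 0.2019]
tool_rot: [-3.14, 0.002, 0.0]
ft_force: [0.6, 0.5, -0.8]
grip_width: 0.519
```

```bash
python3 go.py 617.6 -224.5 36.5 -90
```

```text
shift cm [-0.07 -0.1   0.14] turn [-0.001  0.    -0.001] grasp pt mm [ 618.3 -225.3   37.9] w 45.1 F [ 0.6  0.5 -0.8] t 24.02
```

Emit:
play_rows --targets "0 0 0.06 0 0 0 -1;0 0 0.06 0 0 0 -1;0 0 0.06 0 0 0 -1;0 0 0 0 0 0 -1"

```text
time: 24.52
position: [0.6183, -0.2256, 0.2006]
tool_rot: [-3.14, 0.002, -0.0]
ft_force: [-0.3, -0.5, -2.1]
grip_width: 0.518
```

```bash
python3 go.py 617.6 -224.5 36.5 -90
```

```text
shift cm [-0.07 -0.11  0.01] turn [-0.001 -0.    -0.001] grasp pt mm [ 618.3 -225.4   36.6] w 45.1 F [-0.3 -0.5 -2.1] t 24.52
```

Emit:
play_rows --targets "0 0 0.06 0 0 0 -1;0 0 0.05 0 0 0 -1;0 0 0 0 0 0 -1"

```text
time: 24.9
position: [0.6183, -0.2258, 0.2006]
tool_rot: [-3.14, 0.002, -0.001]
ft_force: [-1.2, 1.4, -0.1]
grip_width: 0.52
```

```bash
python3 go.py 617.6 -224.5 36.5 -90
```

```text
shift cm [-0.07 -0.13  0.01] turn [-0.002 -0.    -0.001] grasp pt mm [ 618.3 -225.5   36.6] w 45.2 F [-1.2  1.4 -0.1] t 24.9
```

Emit:
play_rows --targets "0 0 0.05 0 0 0 -1;0 0 0 0 0 0 0.3;0 0 0 0 0 0 0.3;0 0 0 0 0 0 0.3;0 0 0 0 0 0 0.3;0 0 -1.5 0 0 0 0.3;0 0 -2 0 0 0 0.3;0 0 -3 0 0 0 0.6;0 0 -3 0 0 0 1;0 0 -2 0 0 -0.18 1;0 0 0 0 0 -0.18 1;0 0 0 0 0 -0.18 1;0 0 0 0 0 -0.18 1;0 0 0 0 0 -0.18 1;0 0 0 0 0 -0.18 1;0 0 0 0 0 -0.18 1;0 0 0 0 0 -0.18 1;0 0 0 0 0 -0.14 1;0 0 0 0 0 0 1"

```text
time: 27.28
position: [0.6176, -0.2316, 0.3429]
tool_rot: [2.147, 2.262, 0.017]
ft_force: [-0.1, 0.5, -0.0]
grip_width: 1.001
```

```bash
python3 go.py 402 341 30 0;python3 - <<'E'
from h import *
i=ctrl.get_image("side"); cv2.imwrite("pics/s4.png",i["pixels"])
E
```

```text
shift cm [ 58.44 -18.88  13.92] turn [0.024 0.008 0.052] grasp pt mm [ 621.6 -232.9  178.9] w 87.1 F [-0.1  0.5 -0. ] t 27.27
```

View pics/s4.png

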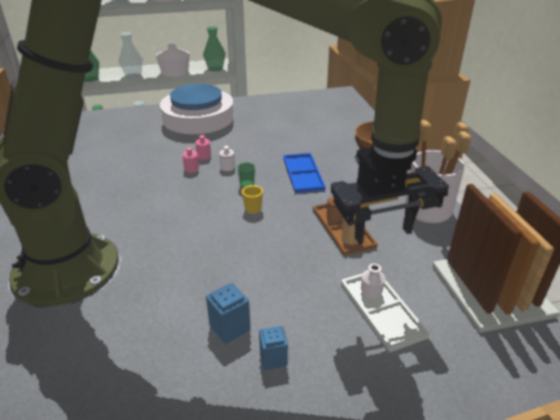

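The vase (373,282) stands in the near bay of the white tray. Moving to the white pot.

Emit:
play_rows --targets "5.6 -2.2 0 0.024 0.008 0.052 1;5.6 -2.2 0 0 0 0 1;5.6 -2.2 0 0 0 0 1;5.6 -2.2 0 0 0 0 1;5.6 -2.2 0 0 0 0 1;5.6 -2.2 0 0 0 0 1;5.6 -2.2 0 0 0 0 1;5.6 -2.2 0 0 0 0 1;5.6 -2 0 0 0 0 1;4 -1 0 0 0 0 1;0 0 0 0 0 0 1;0 0 0 0 0 0 1"

```text
time: 28.82
position: [0.4136, 0.3267, 0.3469]
tool_rot: [2.266, 2.169, 0.014]
ft_force: [0.0, -0.6, 0.3]
grip_width: 0.999
```

```bash
python3 go.py 402 341 30 0
```

```text
shift cm [ 1.33 -1.37 15.29] turn [ 0.01  -0.003 -0.044] grasp pt mm [415.2 327.1 182.9] w 86.9 F [ 0.  -0.6  0.3] t 28.82
```

Emit:
play_rows --targets "1.35 -1.35 2 0.01 -0.003 -0.044 1;0 0 3 0 0 0 1;0 0 3 0 0 0 1;0 0 0 0 0 0 1;0 0 0 0 0 0 1"

```text
time: 29.45
position: [0.3996, 0.3389, 0.2621]
tool_rot: [-2.222, -2.218, 0.006]
ft_force: [-0.3, 0.8, -0.4]
grip_width: 1.002
```

```bash
python3 go.py 402 341 30 0
```

```text
shift cm [0.22 0.27 6.81] turn [-0.004  0.001 -0.002] grasp pt mm [398.9 338.7  98.1] w 87.2 F [-0.3  0.8 -0.4] t 29.45
```

Emit:
play_rows --targets "0.22 0.27 1.5 -0.004 0 0 1;0 0 2 0 0 0 1;0 0 1.5 0 0 0 1;0 0 0.8 0 0 0 1;0 0 0 0 0 0 1;0 0 0 0 0 0 1"

```text
time: 30.2
position: [0.404, 0.3425, 0.204]
tool_rot: [2.223, 2.219, 0.009]
ft_force: [-0.0, -1.0, 0.1]
grip_width: 0.998
```

```bash
python3 go.py 402 341 30 0
```

```text
shift cm [-0.15 -0.2   1.  ] turn [ 0.005 -0.004 -0.002] grasp pt mm [404.8 343.1  40. ] w 86.8 F [-0.  -1.   0.1] t 30.2
```

Emit:
play_rows --targets "-0.15 -0.2 0.5 0.005 -0.004 0 1;0 0 0.5 0 0 0 1;0 0 0 0 0 0 1;0 0 0 0 0 0 -1;0 0 0 0 0 0 -1;0 0 0 0 0 0 -1;0 0 0 0 0 0 -1;0 0 0 0 0 0 -1;0 0 0 0 0 0 -1"

```text
time: 31.32
position: [0.4025, 0.3413, 0.1947]
tool_rot: [-2.224, -2.219, -0.004]
ft_force: [1.4, -0.1, -0.3]
grip_width: 0.5
```

```bash
python3 go.py 402 341 30 0
```

```text
shift cm [-0.03 -0.05  0.07] turn [ 0.001 -0.002 -0.002] grasp pt mm [402.7 341.6  30.7] w 43.5 F [ 1.4 -0.1 -0.3] t 31.32
```

Emit:
play_rows --targets "0 0 -2 0 0 0 -1;0 0 -3 0 0 0 -1;0 0 -4 0 0 0 -1;0 0 -4 0 0 0 -1;-4 1 0 0 0 0 -1;-5.6 2 0 0 0 0 -1;-5.6 2 0 0 0 0 -1;-5.6 2 0 0 0 0 -1;-5.6 2 0 0 0 0 -1;-5.6 2 0 0 0 0 -1;-5.6 2 0 0 0 0 -1;-5.6 2 0 0 0 0 -1;-5.6 2 0 0 0 0 -1;-5.6 2 0 0 0 0 -1;-5 2 0 0 0 0 -1;-4 1 0 0 0 0 -1;0 0 0 0 0 0 -1;0 0 0 0 0 0 -1"

```text
time: 33.58
position: [0.6263, -0.3093, 0.3198]
tool_rot: [-2.207, -2.224, 0.01]
ft_force: [0.7, -0.1, -2.3]
grip_width: 0.502
```

```bash
python3 go.py 632.2 -313.3 35.7 0
```

```text
shift cm [-0.42  0.71 12.  ] turn [-0.01  -0.001  0.008] grasp pt mm [ 624.6 -309.1  155.8] w 43.7 F [ 0.7 -0.1 -2.3] t 33.58
```

Emit:
play_rows --targets "-0.42 0.7 2 -0.01 0 0.008 -1;0 0 3 0 0 0 -1;0 0 2.5 0 0 0 -1;0 0 1 0 0 0 -1;0 0 0 0 0 0 -1;0 0 0 0 0 0 -1"

```text
time: 34.33
position: [0.6358, -0.3059, 0.2284]
tool_rot: [-2.211, -2.227, -0.009]
ft_force: [0.8, -1.4, -2.1]
grip_width: 0.496
```

```bash
python3 go.py 632.2 -313.3 35.7 0
```

```text
shift cm [-0.75 -0.37  2.87] turn [ 0.001 -0.006  0.007] grasp pt mm [ 636.  -304.9   64.4] w 43.2 F [ 0.8 -1.4 -2.1] t 34.33
```

Emit:
play_rows --targets "-0.75 -0.37 0 0 -0.006 0.007 -1;0 0 1 0 0 0 -1;0 0 1 0 0 0 -1;0 0 0.4 0 0 0 -1;0 0 0 0 0 0 -1;0 0 0 0 0 0 -1"

```text
time: 35.08
position: [0.6324, -0.3147, 0.2047]
tool_rot: [2.22, 2.218, 0.003]
ft_force: [0.9, 0.8, -1.3]
grip_width: 0.495
```

```bash
python3 go.py 632.2 -313.3 35.7 0
```

```text
shift cm [ 0.14 -0.02  0.5 ] turn [ 0.004  0.001 -0.001] grasp pt mm [ 633.1 -314.9   40.7] w 43.1 F [ 0.9  0.8 -1.3] t 35.08
```

Emit:
play_rows --targets "0.1 0 0.2 0.004 0 0 -1;0 0 0.1 0 0 0 -1;0 0 0.07 0 0 0 -1;0 0 0.07 0 0 0 -1;0 0 0.05 0 0 0 -1;0 0 0 0 0 0 -1"

```text
time: 35.83
position: [0.6328, -0.3136, 0.2001]
tool_rot: [2.221, 2.22, -0.0]
ft_force: [0.1, 0.3, -2.2]
grip_width: 0.496
```

```bash
python3 go.py 632.2 -313.3 35.7 0
```

```text
shift cm [ 0.03 -0.06  0.04] turn [ 0.001  0.002 -0.   ] grasp pt mm [ 632.9 -313.8   36.1] w 43.2 F [ 0.1  0.3 -2.2] t 35.83
```

Emit:
play_rows --targets "0 0 0.06 0 0 0 -1;0 0 0.06 0 0 0 -1;0 0 0 0 0 0 -1"

```text
time: 36.2
position: [0.6328, -0.3137, 0.1998]
tool_rot: [2.221, 2.219, 0.0]
ft_force: [-0.1, -0.4, -1.5]
grip_width: 0.501
```

```bash
python3 go.py 632.2 -313.3 35.7 0
```

```text
shift cm [ 0.04 -0.06  0.01] turn [ 0.002  0.001 -0.001] grasp pt mm [ 633.  -314.    35.8] w 43.6 F [-0.1 -0.4 -1.5] t 36.2
```

Emit:
play_rows --targets "0 0 0.06 0 0 0 -1;0 0 0.06 0 0 0 -1;0 0 0 0 0 0 -1"

```text
time: 36.58
position: [0.6328, -0.3139, 0.1998]
tool_rot: [2.221, 2.219, 0.001]
ft_force: [-1.3, 0.5, 1.6]
grip_width: 0.495
```

```bash
python3 go.py 632.2 -313.3 35.7 0
```

```text
shift cm [ 0.06 -0.06  0.01] turn [ 0.002  0.001 -0.001] grasp pt mm [ 633.  -314.    35.8] w 43.0 F [-1.3  0.5  1.6] t 36.58
```

Emit:
play_rows --targets "0 0 0 0 0 0 0.4;0 0 0 0 0 0 0.4;0 0 0 0 0 0 0.4;0 0 0 0 0 0 0.4;0 0 -1.5 0 0 0 0.4;0 0 -2 0 0 0 0.4;0 0 -3 0 0 0 0.6;0 0 -3 0 0 0 1;0 -4.5 0 0 0 0.035 1;-0.5 -5 0 0 0 0 1;-0.5 -5 0 0 0 0 1;-0.5 -5 0 0 0 0 1;-0.5 -4 0 0 0 0 1;0 0 0 0 0 0 1;0 0 0 0 0 0 1"

```text
time: 38.45
position: [0.3917, -0.3312, 0.3105]
tool_rot: [2.248, 2.162, 0.022]
ft_force: [0.7, -0.0, 0.4]
grip_width: 1.0
```

```bash
python3 go.py 390 -335 42 -2
python3 - <<'E'
from h import *
i=ctrl.get_image("side"); cv2.imwrite("pics/s5.png",i["pixels"])
E
```

```text
shift cm [-0.33 -0.43 10.44] turn [ 0.026  0.005 -0.004] grasp pt mm [ 395.9 -332.2  146.5] w 87.0 F [ 0.7 -0.   0.4] t 38.45
```

View pics/s5.png

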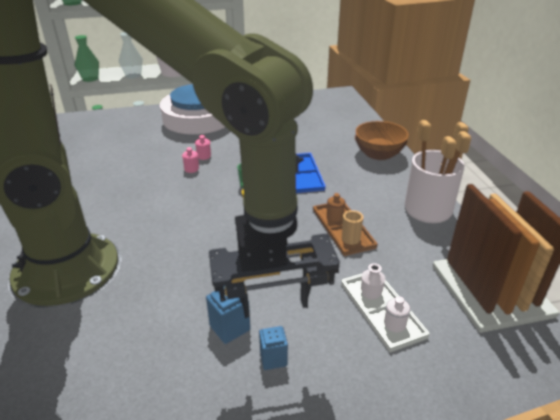

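Both white pieces, (373,275) and (398,314), stand in the white tray. The gripper is above and behind the small shaker (274,345), so I'll descend.

Emit:
play_rows --targets "-0.33 -0.43 1.5 0.026 0.005 -0.004 1;0 0 2.5 0 0 0 1;0 0 0 0 0 0 1;0 0 0 0 0 0 1"

```text
time: 39.0
position: [0.3897, -0.3347, 0.268]
tool_rot: [-2.253, -2.185, 0.01]
ft_force: [-0.2, -0.4, 0.6]
grip_width: 0.999
```

```bash
python3 go.py 390 -335 42 -2
```

```text
shift cm [-0.01  0.07  6.2 ] turn [-0.007  0.003  0.004] grasp pt mm [ 388.6 -335.1  104. ] w 86.9 F [-0.2 -0.4  0.6] t 39.0
```

Emit:
play_rows --targets "0 0.07 1.5 -0.007 0.003 0.004 1;0 0 1.5 0 0 0 1;0 0 1.2 0 0 0 1;0 0 0 0 0 0 1;0 0 0 0 0 0 1"

```text
time: 39.62
position: [0.3908, -0.3349, 0.2235]
tool_rot: [2.259, 2.182, 0.001]
ft_force: [0.6, 0.2, -0.4]
grip_width: 1.0
```

```bash
python3 go.py 390 -335 43 -2
```

```text
shift cm [-0.01 -0.08  1.65] turn [ 0.001 -0.     0.   ] grasp pt mm [ 391.  -334.9   59.5] w 87.0 F [ 0.6  0.2 -0.4] t 39.62
```

Emit:
play_rows --targets "0 -0.08 0.8 0 0 0 1;0 0 0.8 0 0 0 1;0 0 0 0 0 0 1;0 0 0 0 0 0 -1;0 0 0 0 0 0 -1;0 0 0 0 0 0 -1;0 0 0 0 0 0 -1;0 0 0 0 0 0 -1;0 0 0 0 0 0 -1"

```text
time: 40.75
position: [0.3906, -0.3352, 0.2075]
tool_rot: [2.257, 2.181, 0.003]
ft_force: [-0.1, -0.2, -0.7]
grip_width: 0.5
```

```bash
python3 go.py 390 -335 43 -2
```

```text
shift cm [ 0.02 -0.06  0.05] turn [0.004 0.001 0.   ] grasp pt mm [ 391.2 -335.3   43.5] w 43.5 F [-0.1 -0.2 -0.7] t 40.75
```

Emit:
play_rows --targets "0 0 -2 0 0 0 -1;0 0 -3 0 0 0 -1;0 0 -4 0 0 0 -1;0 0 -4 0 0 0 -1;4 1.4 0 0 0 0 -1;5.4 2.2 0 0 0 0 -1;5.4 2.2 0 0 0 0 -1;5.4 2.2 0 0 0 0 -1;5.4 2.2 0 0 0 0 -1;5.4 2.2 0 0 0 0 -1;5.4 2.2 0 0 0 0 -1;5.4 2.2 0 0 0 0 -1;5.4 2.2 0 0 0 0 -1;4 2 0 0 0 0 -1;0 0 0 0 0 0 -1;0 0 0 0 0 0 -1"

```text
time: 42.75
position: [0.6257, 0.1764, 0.3625]
tool_rot: [2.264, 2.153, 0.02]
ft_force: [1.1, -0.4, -1.4]
grip_width: 0.506
```

```bash
python3 go.py 601.2 210 48.5 -3.6
python3 - <<'E'
from h import *
i=ctrl.get_image("top"); p=cv2.imread("pics/top0.png"); h=cv2.cvtColor(p,cv2.COLOR_BGR2HSV)
m=cv2.inRange(h,(105,150,90),(130,255,255)); m[:,260:]=0; m[:140]=0;m[200:]=0;m[:,:150]=0
c=max(cv2.findContours(m,0,1)[0],key=cv2.contourArea)[:,0]
print(cv2.boundingRect(c),cv2.minAreaRect(np.array([ray(i,*q,.014)[:2]*1000 for q in c],np.float32)))
E
```

```text
shift cm [ 3.27 -2.94 14.93] turn [0.021 0.002 0.013] grasp pt mm [629.2 175.8 198.5] w 44.1 F [ 1.1 -0.4 -1.4] t 42.75
(167, 152, 73, 35) ((605.5000610351562, 257.5633850097656), (185.65150451660156, 83.67339324951172), 86.4701919555664)
```

Emit:
play_rows --targets "3.5 -2.8 0 0.021 0.002 0.013 -1;0 0 2.5 0 0 0 -1;0 0 3 0 0 0 -1;0 0 3 0 0 0 -1;0 0 2 0 0 0 -1;0 0 0 0 0 0 -1;0 0 0 0 0 0 -1"

```text
time: 43.68
position: [0.5993, 0.2041, 0.2607]
tool_rot: [2.304, 2.132, 0.01]
ft_force: [0.1, 0.0, -2.2]
grip_width: 0.504
```

```bash
python3 go.py 602.7 212.7 48.5 -3.5
```

```text
shift cm [0.87 0.24 4.82] turn [ 0.007 -0.003 -0.017] grasp pt mm [600.4 204.5  96.7] w 43.8 F [ 0.1  0.  -2.2] t 43.67
```

Emit:
play_rows --targets "0.87 0.25 0 0.007 -0.003 -0.017 -1;0 0 1.2 0 0 0 -1;0 0 1.5 0 0 0 -1;0 0 1.2 0 0 0 -1;0 0 0.3 0 0 0 -1;0 0 0 0 0 0 -1;0 0 0 0 0 0 -1"

```text
time: 44.55
position: [0.6034, 0.2136, 0.2175]
tool_rot: [2.286, 2.155, 0.002]
ft_force: [0.8, 0.8, -1.5]
grip_width: 0.502
```

```bash
python3 go.py 602.7 212.7 48.5 -3.5
```

```text
shift cm [-0.09 -0.06  0.5 ] turn [ 0.001 -0.001  0.002] grasp pt mm [603.6 213.7  53.5] w 43.6 F [ 0.8  0.8 -1.5] t 44.55
```

Emit:
play_rows --targets "-0.05 0 0.2 0 0 0 -1;0 0 0.1 0 0 0 -1;0 0 0.06 0 0 0 -1;0 0 0.06 0 0 0 -1;0 0 0.06 0 0 0 -1;0 0 0 0 0 0 -1"

```text
time: 45.3
position: [0.6038, 0.2131, 0.2135]
tool_rot: [2.285, 2.154, 0.005]
ft_force: [-0.1, -0.3, -1.4]
grip_width: 0.503
```

```bash
python3 go.py 602.7 212.7 48.5 -3.5
```

```text
shift cm [-0.05 -0.11  0.1 ] turn [ 0.003 -0.002  0.002] grasp pt mm [604.3 213.4  49.5] w 43.8 F [-0.1 -0.3 -1.4] t 45.3
```

Emit:
play_rows --targets "0 0 0.06 0 0 0 -1;0 0 0.06 0 0 0 -1;0 0 0.06 0 0 0 -1;0 0 0 0 0 0 -1"

```text
time: 45.8
position: [0.6039, 0.2131, 0.2126]
tool_rot: [2.286, 2.155, 0.006]
ft_force: [-0.1, -0.4, -1.4]
grip_width: 0.506
```

```bash
python3 go.py 602.7 212.7 48.5 -3.5
```

```text
shift cm [-0.05 -0.11  0.01] turn [ 0.003 -0.002  0.002] grasp pt mm [604.3 213.5  48.6] w 44.0 F [-0.1 -0.4 -1.4] t 45.8
```

Emit:
play_rows --targets "0 0 0.06 0 0 0 -1;0 0 0.06 0 0 0 -1;0 0 0 0 0 0 -1"

```text
time: 46.18
position: [0.6039, 0.2131, 0.2126]
tool_rot: [2.286, 2.155, 0.006]
ft_force: [-0.6, -0.1, 0.1]
grip_width: 0.506
```

```bash
python3 go.py 602.7 212.7 48.5 -3.5
```

```text
shift cm [-0.04 -0.12  0.01] turn [ 0.003 -0.003  0.002] grasp pt mm [604.4 213.5  48.6] w 44.0 F [-0.6 -0.1  0.1] t 46.17
```

Contact: z has stopped and the force is rising. Release, lift, and back away from the view.

Emit:
play_rows --targets "0 0 0 0 0 0 -1;0 0 0 0 0 0 0.4;0 0 0 0 0 0 0.4;0 0 0 0 0 0 0.4;0 0 0 0 0 0 0.4;0 0 -1.5 0 0 0 0.4;0 0 -2 0 0 0 0.4;0 0 -3 0 0 0 0.6;0 0 -4 0 0 0 1;0 0 -4 0 0 0 1;3 -4 -1 0 0 0 1;4 -4 0 0 0 0 1;4 -4 0 0 0 0 1;4 -4 0 0 0 0 1;5 -3 0 0 0 0 1;5 -1 0 0 0 0 1;5 -1 0 0 0 0 1;5 -1 0 0 0 0 1;0 0 0 0 0 0 1;0 0 0 0 0 0 1"

```text
time: 48.68
position: [0.4026, 0.5822, 0.4013]
tool_rot: [2.293, 2.144, 0.056]
ft_force: [0.1, -1.1, 0.7]
grip_width: 1.006
```

```bash
cat > f.py <<'E'
from h import *
for n in("top","side"):
    i=ctrl.get_image(n); cv2.imwrite(f"pics/{n}9.png",i["pixels"])
    W=world(i)
    for k,p in dict(wpot=(628,38),beaker=(638,-52),vase=(618,-225),spot=(633,-314),shak=(604,213),green=(442,235),yellow=(437,125),big=(325,-249)).items():
        p=np.array(p)/1000
        q=W[(W[...,2]>.022)&(W[...,2]<.13)&(np.hypot(W[...,0]-p[0],W[...,1]-p[1])<.04)]
        if len(q)<9: print(n,k,"few");continue
        c,s,a=cv2.minAreaRect((q[:,:2]*1000).astype(np.float32)); print(n,k,np.round(c),np.round(s),round(a,1),"ztop",np.percentile(q[:,2],98).round(3))
    if n=="top":
        h=cv2.cvtColor(i["pixels"],cv2.COLOR_BGR2HSV)
E
python3 f.py; python3 go.py 0 0 0 0
```

```text
top wpot [626.  38.] [42. 43.] 1.3 ztop 0.074
top beaker [636. -51.] [43. 44.] 89.2 ztop 0.073
top vase [ 616. -226.] [44. 44.] 25.2 ztop 0.077
top spot [ 630. -313.] [45. 44.] 70.7 ztop 0.072
top shak [602. 213.] [44. 46.] 86.9 ztop 0.074
top green [441. 236.] [47. 48.] 40.3 ztop 0.062
top yellow [437. 125.] [50. 51.] 0.9 ztop 0.058
top big [ 324. -247.] [59. 61.] 23.6 ztop 0.092
side wpot [627.  34.] [41. 44.] 70.6 ztop 0.071
side beaker [637. -53.] [47. 45.] 28.1 ztop 0.071
side vase [ 616. -231.] [41. 45.] 61.0 ztop 0.075
side spot [ 630. -317.] [40. 44.] 56.6 ztop 0.072
side shak [603. 211.] [51. 45.] 84.2 ztop 0.072
side green [442. 236.] [55. 46.] 80.2 ztop 0.06
side yellow [437. 122.] [53. 52.] 80.5 ztop 0.055
side big [ 325. -250.] [61. 62.] 23.8 ztop 0.09
shift cm [-61.37 -36.77  21.25] turn [ 0.025 -0.025 -0.067] grasp pt mm [406.6 586.1 237.2] w 87.1 F [-0.1  0.1  0.5] t 48.77
```

View pics/top9.png

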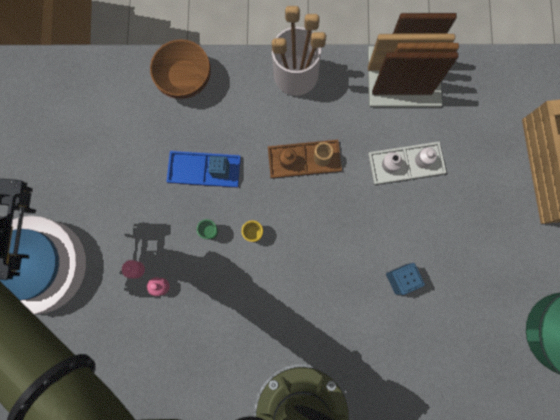

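View pics/side9.png

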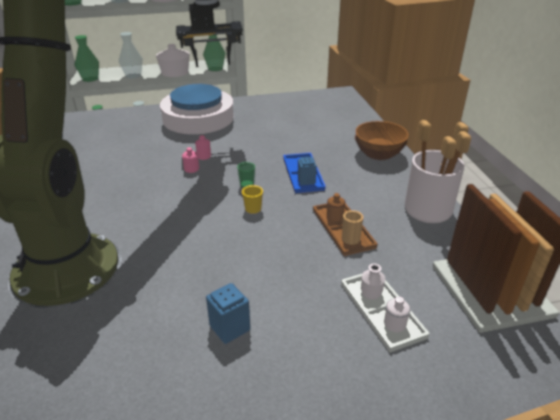

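The top view shows the shaker (217,165), pot (290,157), beaker (323,151), vase (393,161) and white pot (429,156), each in its own bay. Their tops stand 5 mm above their own heights, so they are upright on the tray floors. Green, yellow and the large shaker have not moved.

```bash
python3 -c "
from bench import ctrl
print(ctrl.get_state()['ft_force'],ctrl.get_state()['qd'].round(3)); print(ctrl.close_job())"
```

```text
[-0.1304077   0.05810801  0.45182428] [ 0.008 -0.004  0.005  0.011  0.003 -0.001  0.002]
the job is handed in; nothing more can be done
None
```

All five pieces are sorted and the job is handed in at about 49 s of the 120 s. The wooden pot and beaker are in the wooden tray, the vase and white pot in the white tray, and the small shaker in the blue tray. Each was lowered to light contact (wrist readings under about 3 N) before I let go.

- **Placement:** in the last top and side views each piece stands upright in its own bay. The measured tops (71–77 mm) match standing on the tray floor, and the top-view centres are within about 3 mm of the bay centres.
- **Left alone:** the green tumbler, yellow cup and large shaker measured in the same places as at the start. The pink pots look unmoved in the pictures, but I did not re-measure them.
- **Disagreements:** the side view put some pieces up to 5 mm off the top view in y, probably because it sees only one side of each. My first outline of the blue tray was about 9 mm too long, so I re-measured it by colour (185.7 x 83.7 mm, against 186 x 84 given) before placing the shaker. The outline I used for the wooden tray was about 4 mm oversize, and I checked that tray only by eye.
- **Not confirmed:** the thin grey line on the white pot was too fine to see in the crop. I chose it as the only white pot with a knob.

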